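# Pick up the round bun with the kitchen tongs and hold it up

## Robot

A 7-joint arm with a two-finger parallel gripper is mounted at the origin on a cart in front of the work surface, level with it; the furniture and walls round the work are solid. World frame = base frame: x ahead of the robot, y to its left, z up, the work surface at z = 0. Lengths are in mm, angles in rad, forces in N, time in s.
With the tool pointing down it reaches from about 400 to 875 mm from the base axis. Payload 4.4 kg.
Tool frame: the origin (TCP) lies at the very end of the fingers, on their centre line; the grasp point (between the pads) lies 19 mm behind it; z points along the fingers, x is the direction in which the jaws open and shut, and the axes are right-handed (so a half turn about z gives the same grasp; the last joint's range is limited). The gripper opens to 85 mm and grips with 20 to 120 N. Pads are 22 mm wide; open, the fingers measure 114 mm over their backs; the gripper's body (76 mm by 85 mm) begins 54 mm behind the grasp point. The pads swing forward as they close: fully open they stand 13 mm farther back than shut.
Start: joints at [1.137, 0.628, 0.038, 1.517, -0.027, 0.996, -0.02], TCP at [233.746, -606.532, 192.813] pointing down, gripper open.
Joint ranges: [-3.06, 3.06], [-0.37, 2.12], [-1.25, 1.32], [0.18, 2.47], [-1.1, 4.24], [0.23, 1.98], [-2.94, 2.94]. Speed limits (rad/s): [2.57, 2.57, 3.14, 3.14, 3.14, 3.14, 3.14].

## Interface

Orientations are given as [roll, pitch, yaw] about the fixed x, y, z axes, in that order (R = Rz(yaw) Ry(pitch) Rx(roll)).
In Python, from cell import * gives the robot as it stands. The module is installed in compiled form; this text tells all that it offers.
- The arm moves only by the tool play_rows, never from a script. Its argument "targets" is a list of rows, each an object with "slide": the shift along the tool's x, y, z in mm, a list of three; "turn": the turn, a rotation vector about the tool's x, y, z in degrees, a list of three; "hand": the finger opening in mm, from 0 to 85.4. A call has 1 to 5 rows; each row shifts and turns the commanded pose from where the row before left it, along the tool's axes as they then stand; what a row does not reach is not made up. A row lasts 1/8 s, in which the tool goes at most 62.5 mm and 10.7 degrees, less where a joint would pass 70% of its speed; a pose out of reach is approached as far as the arm can. A call is refused whole if a number of a shift passes 62.5 or a number of a turn 10.7, either way. A call with a gripper value outside its range is refused whole. The fingers move at their own pace and stop on an object; the grip force is fixed at half the most. Time passes only in rows, so rows that do not move let the fingers close. It gives the time, the measured TCP pose, the force and the opening at its end, in the units of the state.
- read_state(): the state, without advancing time (a new reading comes with each control period).
- get_image(name): name is "scene" or "top" or "wrist"; returns (picture, depth): 420x560x3 uint8, blue, green, red; 420x560 float32, mm along the optical axis (not along the pixel's ray), 0 where there is no reading.
- calibration(name): a dict with "K" (3x3 intrinsics, pixels), "R" (3x3) and "t" (3): a world point X has camera coordinates R X + t. Camera axes: x right, y down, z forward; pixel columns grow to the right and rows downward; lengths in mm; the calibration is good to about 2 mm. The wrist camera is an equidistant fisheye: a pixel r from the principal point sees the ray r / f radians off the axis. A picture is of the moment at which its call begins: read the wrist's pose just before it. calibration takes no time and is no camera call; for the wrist camera it gives the pose at the moment of the call.
- finish_job(): hands the job in, once; it reports no verdict.
The state is a dict: "clock": time; "qpos": joint angles; "qd": joint speeds; "tau": joint torques, N m; "eef_pos": TCP position; "tool_rot": TCP orientation; "force": force on the tool from outside, world axes, zero at the start; "torque": the same for the moment, N m; "width": finger opening in mm.
Only numpy, scipy, OpenCV 4.12 (cv2) and the standard library are available. Lean on these libraries where they do the work, as an engineer would, in place of code of your own. Each camera call takes 0.05 s, during which the arm holds its last target.

## Task

Please serve the round bun: pick up the kitchen tongs by their grips, close them on the round bun on the bread board, lift it about a hand's breadth (10 cm) above the board and finish like that, still holding the bun there in the tongs. Touch the bun with the tongs only, never with the gripper, and leave the finger roll on the board and the mug and the small dish near it where they are.

Things in the scene. Friction and masses are not known exactly. Their poses are not given: they have to be found in the camera images.
- tongs: Steel kitchen tongs lying on their side, 105 g, at most 30 mm high: a flat V of two arms, open end to +x, 97 mm wide there, 240 mm long. Origin: hinge axis at the closed rear end, underside; x along the V's middle line as it lies open, z up. The +y arm is fixed to this body, the -y arm turns. Squeezed evenly, both arms close alike: this body turns by half the joint value.
- tongs_grip (a point): Middle point between the two black rubber grips (each 70 mm long along x, 28 mm high, 1 to 29 mm above the tongs' underside), 110 mm from the hinge, 15 mm above the underside, near the centre of mass. Open, 60 mm over the outer faces of the grips. Axes as the tongs body. The spring pushes each grip out with 4 N (open) to 5 N: squeezed 4 to 7 mm, the tongs can be lifted and carried still open.
- tongs_jaws (a point): Middle point between the open jaws (as the tongs lie open), 213 mm from the hinge, 15 mm above the underside. Jaws slightly hollow, 48 mm long, 30 mm high, when open 77 mm clear between them at the narrowest; squeezing the grips by w narrows that gap by about 1.95 w, so they meet the bun with about 40 mm left over the grips. Axes as the tongs body, fixed to its +y arm.
- tongs_arm (a joint): Closing angle of the tongs, rad: 0 = open by the spring (stop), grows as they close, about 0.17 with the bun between the jaws, at most 0.33 (jaws about 15 mm apart).
- board: Dark wooden bread board, fixed to the worktop, 180 mm along its x, 250 mm along its y, 18 mm high, with a 70 mm wide low handle that stands out about 60 mm at its +y end. Origin: centre of the underside, z up.
- bun: Round bread bun with seeds on its domed top, rigid, standing on the board at one of two places about 116 mm apart along the board's y; 52 mm across (widest between 14 and 24 mm above its underside), 42 mm high, about 45 g. Origin: centre of the underside, z up.
- finger_roll: Long finger roll of bread, 89 mm long (its x, roughly along the board's x), 37 mm wide, 37 mm high, on the board at the other place; to be left alone. Origin: centre of the underside.
- mug: White mug, 59 x 83 x 55 mm, on the worktop behind the tongs' jaws; to be left alone. Origin: underside, near the centre.
- dish: Small round dish, 69 mm across, 32 mm high, on the worktop to the left; to be left alone. Origin: centre of the underside.
Mind the look-alikes: they are no part of the job. Leave any pink look-alike of the bun alone.

How it is judged (in metres and radians):
On the way, in this order (a step that is already met when the one before it is completed fails the run):
1. the tongs are picked up in the gripper, the bun still standing on the board (height (world z) of tongs above 0.015 m and contact force between the fingers and tongs above 1 N and distance of bun from where it was at the start of the episode below 0.03 m), for 0.2 s.
2. the tongs are closed on the bun (contact force between tongs and bun above 0.5 N and value of joint tongs_arm above 0.1 rad and contact force between the fingers and tongs above 1 N), for 0.2 s.
At the end, for the whole second after the job is handed in: Bun held still in the jaws, underside 50 to 230 mm above the board top, within 160 mm of its centre from above; tongs in the gripper (>1 N), pressing the bun (>0.5 N); bun and tongs clear of the board, robot not touching the bun; finger roll, mug, dish moved under 30 mm (all of step 2 and z of bun in the frame of board between 0.068 and 0.25 m and horizontal distance between bun and board below 0.16 m and value of joint tongs_arm below 0.25 rad and x of bun in the frame of tongs between 0.17 and 0.25 m and contact force between each of the arm, the fingers and bun below 0.05 N and contact force between each of bun, tongs and board below 0.05 N and contact force between bun and finger_roll below 0.05 N and linear speed of bun below 0.03 m/s and distance of each of finger_roll, mug, dish from where it was at the start of the episode below 0.03 m); the arm keeps its last pose, push and grip.
It fails at once if the robot touches the bun itself (contact force between any of the arm, the fingers and bun above 0.5 N).
It fails at once if the bun falls off the board (height (world z) of bun below 0.008 m).
It fails at once if the finger roll, the mug or the dish is pushed away (distance of any of finger_roll, mug, dish from where it was at the start of the episode above 0.03 m).
It also fails if it takes over 40 s, if anything falls off the work surface, if the arm or the gripper's body presses on something with over 40 N, if the wrist force passes 120 N, or if a joint passes its speed limit or range.

## Working session

There is one attempt and no reset: what is moved stays moved. The work goes in short steps, Python scripts to look and compute and a tool call to move; the robot and the scene stay as the last step left them, time stands still between calls to the robot, and variables do not carry over. Pictures are saved under pics/ and viewed, and the job is handed in when it is done.

Besides the shell and the picture viewer there is one more tool, called as name([rows], argument=value, ...), one row to a line, values as JSON. play_rows: Moves the arm, as the interface text tells. Its arguments: {"type":"object","properties":{"targets":{"type":"array"}},"required":["targets"]}

```bash
mkdir -p pics
python3 - <<'E'
from cell import *
import cv2,numpy as np
s=read_state();print({k:np.round(v,3) for k,v in s.items()})
for n in("scene","top"):
    im,d=get_image(n);cv2.imwrite(f"pics/{n}0.png",im);np.save(f"pics/{n}0.npy",d)
    c=calibration(n);print(n,c['K'],c['R'],c['t'])
E
```

```text
{'clock': np.float64(0.0), 'qpos': array([ 1.137,  0.629,  0.038,  1.518, -0.027,  0.996, -0.02 ]), 'qd': array([-0.   , -0.001, -0.   , -0.   ,  0.   ,  0.   , -0.001]), 'tau': array([-1.0000e-03, -5.6341e+01,  1.2260e+00, -1.9345e+01,  1.1000e-02,
        1.0000e-02,  0.0000e+00]), 'eef_pos': array([ 233.481, -605.873,  191.881]), 'tool_rot': array([ 3.142e+00,  2.000e-03, -1.203e+00]), 'force': array([0.192, 0.593, 0.116]), 'torque': array([-0.009, -0.02 , -0.092]), 'width': np.float64(85.646)}
scene [[525.59917134   0.         285.41259814]
 [  0.         525.59917134 203.66380652]
 [  0.           0.           1.        ]] [[-0.73812526 -0.67436849  0.01995624]
 [-0.4730315   0.49620927 -0.72802305]
 [ 0.48105333 -0.54681213 -0.68526213]] [ 455.36593063  283.7334648  1403.49158051]
top [[429.78338253   0.         279.75957746]
 [  0.         429.78338253 215.06077843]
 [  0.           0.           1.        ]] [[ 0.0147703  -0.9998693   0.00657381]
 [-0.97726003 -0.01582655 -0.21145294]
 [ 0.21152935 -0.0033011  -0.97736607]] [  40.36334948  552.31285798 1390.56908089]
```

View pics/scene0.png

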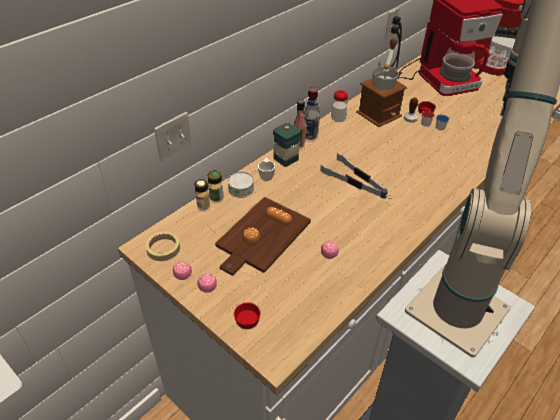

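View pics/top0.png

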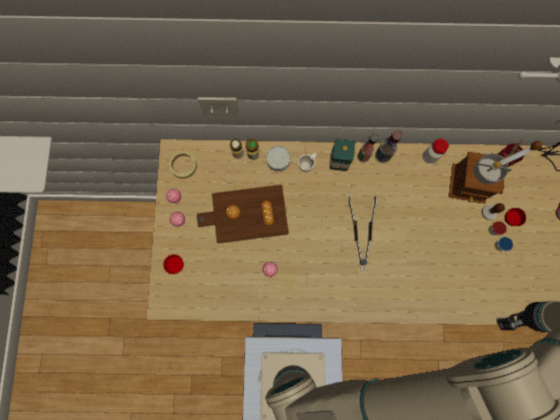

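Top view: tongs hinge at about (363,262), jaw tips at (350,198)/(376,198), bun at (233,212), finger roll at (267,212), board centre near (250,214) with its handle to the left. Mug is at (307,162), dish at (278,158).

```bash
cat > h.py <<'E'
from cell import *
import cv2,numpy as np
def pts(n,d):
    c=calibration(n);K=c['K'];h,w=d.shape
    u,v=np.meshgrid(np.arange(w),np.arange(h))
    P=np.stack([(u-K[0,2])/K[0,0]*d,(v-K[1,2])/K[1,1]*d,d],-1)
    return (P-c['t'])@c['R']
E
python3 - <<'E'
from h import *
for n in ("top","scene"):
    im=cv2.imread(f"pics/{n}0.png");d=np.load(f"pics/{n}0.npy");W=pts(n,d)
    hsv=cv2.cvtColor(im,cv2.COLOR_BGR2HSV)
    b={"top":dict(tongs=(340,190,385,272),bun=(222,202,244,222),roll=(258,195,278,228),board=(190,180,295,245),table=(300,260,340,300),mug=(295,150,318,175),dish=(265,145,292,172)),
     "scene":dict(tongs=(315,150,395,200),bun=(240,225,262,245),roll=(264,203,294,224),board=(215,195,312,275),table=(350,230,380,260))}[n]
    for k,(x0,y0,x1,y1) in b.items():
        P=W[y0:y1,x0:x1].reshape(-1,3);H=hsv[y0:y1,x0:x1].reshape(-1,3)
        if k=="table": print(n,k,P[:,2].mean(),P[:,2].std());continue
        if k=="board": m=(P[:,2]>10)&(P[:,2]<24)&(H[:,2]<110)
        elif k in("bun","roll"): m=P[:,2]>26
        else: m=P[:,2]>8
        Q=P[m]
        print(n,k,m.sum(),'min',Q.min(0).round(),'max',Q.max(0).round(),'mean',Q.mean(0).round(1), 'rect',cv2.minAreaRect(Q[:,:2].astype(np.float32)))
im=cv2.imread("pics/top0.png")
cv2.imwrite("pics/t_crop.png",cv2.resize(im[140:280,190:390],None,fx=4,fy=4,interpolation=cv2.INTER_CUBIC))
E
```

```text
top tongs 421 min [ 245. -309.    8.] max [ 659.   54. 1476.] mean [ 495.1 -227.3   67.3] rect ((431.2708435058594, -166.00439453125), (209.6456756591797, 536.546142578125), 61.63396072387695)
top bun 185 min [245.  54.  26.] max [ 588.  241. 1476.] mean [556.6 208.6  68.2] rect ((421.4659423828125, 128.37408447265625), (379.35955810546875, 54.248146057128906), 31.078548431396484)
top roll 255 min [245.  54.  27.] max [ 604.  117. 1476.] mean [553.   92.3  83.7] rect ((425.97637939453125, 71.97708892822266), (362.67669677734375, 42.80405807495117), 10.222193717956543)
top board 3240 min [463.  23.  10.] max [671. 336.  24.] mean [562.3 165.7  17.6] rect ((561.9937133789062, 182.93104553222656), (180.6208038330078, 306.2095947265625), 8.146003723144531)
top table 5.53691393458507 90.24666764702746
top mug 246 min [245. -76.   8.] max [ 779.   54. 1476.] mean [747.6 -42.8  40.9] rect ((516.5125732421875, 14.477447509765625), (58.398582458496094, 546.4628295898438), 76.678955078125)
top dish 506 min [245.  11.   8.] max [ 807.  101. 1476.] mean [760.3  59.7  38. ] rect ((526.14624023437
[... 191 characters left out ...]
2587890625, 245.6600341796875), (267.5909118652344, 1528.037109375), 37.421146392822266)
scene bun 247 min [536. 162.  26.] max [582. 238.  67.] mean [554.7 217.1  50.5] rect ((558.1973266601562, 201.16644287109375), (74.62348937988281, 46.41578674316406), 83.74589538574219)
scene roll 300 min [-205.   73.   26.] max [ 602.  934. 1159.] mean [548.3 108.3  59.8] rect ((172.84707641601562, 492.11517333984375), (75.39019775390625, 1159.7333984375), 44.2558479309082)
scene board 3227 min [458.  21.  10.] max [771. 340.  24.] mean [553.  182.   18.5] rect ((615.58984375, 195.25120544433594), (298.2689514160156, 310.6258850097656), 8.809645652770996)
scene table 6.827123203221916 77.04649276747605
```

View pics/t_crop.png

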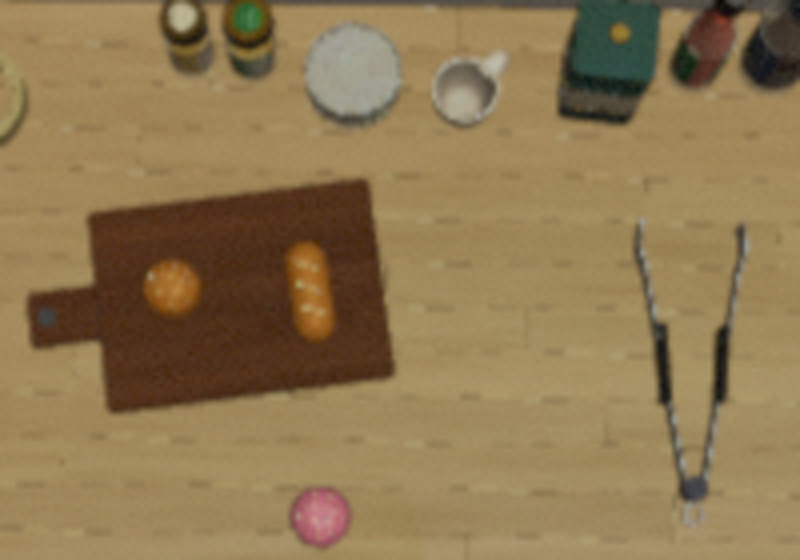

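```bash
cat >> h.py <<'E'
def ray(n,u,v,z):
    c=calibration(n);K=c['K'];r=np.array([(u-K[0,2])/K[0,0],(v-K[1,2])/K[1,1],1])@c['R'];o=-c['t']@c['R']
    return o+r*(z-o[2])/r[2]
E
python3 - <<'E'
from h import *
def p(x,y,z): return ray("top",(x+.5)/4-.5+190,(y+.5)/4-.5+140,z).round(1)
for nm,x,y,z in [("gripL top",662,325,29),("gripL bot",665,402,29),("gripR top",723,326,29),("gripR bot",719,402,29),("hinge",694,488,28),("jawL tip",640,218,30),("jawR tip",743,225,30),("bun",172,287,40),("roll",310,291,55)]: print(nm,p(x,y,z))
for n in ("top","scene"):
    im=cv2.imread(f"pics/{n}0.png");d=np.load(f"pics/{n}0.npy");W=pts(n,d);ok=d>0
    lab=cv2.cvtColor(im,cv2.COLOR_BGR2HSV)
    X,Y,Z=W[...,0],W[...,1],W[...,2]
    m=ok&(X>440)&(X<680)&(Y>10)&(Y<350)
    for k,mm in dict(bun=m&(Z>30)&(Y>165)&(Z<75),buntop=m&(Z>50)&(Y>165)&(Z<75),roll=m&(Z>30)&(Z<70)&(Y<145),).items():
        Q=W[mm];print(n,k,len(Q),Q.min(0).round(),Q.max(0).round(),np.median(Q,0).round(1),[np.round(a,2) for a in cv2.minAreaRect(Q[:,:2].astype(np.float32))])
    mm=ok&(Z>10)&(Z<40)&(X>350)&(X<680)&(Y<-150)&(Y>-330);Q=W[mm];print(n,'tongs',len(Q),Q.min(0).round(),Q.max(0).round())
    B=m&(Z>10)&(Z<24)&(lab[...,2]<110)
    B2=cv2.morphologyEx(B.astype(np.uint8)*255,cv2.MORPH_CLOSE,np.ones((9,9)))
    B2=cv2.morphologyEx(B2,cv2.MORPH_OPEN,np.ones((25,25)))>0
    Q=W[B2&B];print('board',[np.round(a,2) for a in cv2.minAreaRect(Q[:,:2].astype(np.float32))])
    T=ok&(abs(Z)<30)&(X>350)&(X<440)&(Y>-150)&(Y<60);print('tablez',np.median(Z[T]),'boardz',np.median(Z[B]))
    T=ok&(Z>15)&(X>680)&(X<800)&(Y>-90)&(Y<-10)&(Z<90);Q=W[T];print('mug',Q.min(0).round(),Q.max(0).round())
    bt=W[ok&(Z>10)&(X>650)&(X<820)&(Y>-200)&(Y<220)];print('tallmax z',bt[:,2].max(),bt[:,0].min())
E
```

```text
gripL top [ 541.8 -210.6   29. ]
gripL bot [ 475.  -211.6   29. ]
gripR top [ 541.8 -263.    29. ]
gripR bot [ 475.7 -257.7   29. ]
hinge [ 402.3 -234.6   28. ]
jawL tip [ 636.4 -193.3   30. ]
jawR tip [ 631.6 -282.9   30. ]
bun [566.  210.3  40. ]
roll [561.1  91.8  55. ]
top bun 181 [537. 187.  34.] [588. 236.  66.] [559.3 210.1  53.8] [array([562.09, 211.49]), array([50.36, 48.01]), np.float64(50.68)]
top buntop 134 [537. 187.  50.] [585. 232.  66.] [562.1 210.4  55.6] [array([563.01, 209.89]), array([44.74, 45.01]), np.float64(59.29)]
top roll 248 [520.  72.  36.] [604. 114.  62.] [559.9  92.6  50.9] [array([562.63,  93.51]), array([86.07, 36.68]), np.float64(10.22)]
top tongs 370 [ 371. -294.   10.] [ 633. -177.   37.]
board [array([0., 0.]), array([0., 0.]), np.float64(0.0)]
tablez 0.008631627032255944 boardz 17.63157687167027
mug [712. -76.  15.] [779. -12.  63.]
tallmax z 143.5478967371805 650.0118930743087
scene bun 238 [536. 189.  31.] [582. 238.  67.] [553.9 218.   53.1] [array([559.49, 214.04]), array([48.76, 46.34]), np.float64(84.27)]
scene buntop 146 [538. 189.  50.] [582. 233.  67.] [556.6 214.7  57. ] [array([559.96, 211.24]), array([43.63, 43.95]), np.float64(2.03)]
scene roll 296 [517.  73.  30.] [602. 118.  64.] [554.7 101.3  50.4] [array([559.29,  94.39]), array([86.06, 38.6 ]), np.float64(9.64)]
scene tongs 659 [ 371. -290.   10.] [ 680. -185.   38.]
board [array([529.64, 156.22]), array([ 78.98, 115.45]), np.float64(42.62)]
tablez 1.5850170825238008 boardz 18.685233612138
mug [709. -73.  16.] [774. -11.  62.]
tallmax z 268.0700350459893 650.087811156726
```

play_rows([
  {"slide":[-25,-40,0],"turn":[0,0,7.3],"hand":85},
  {"slide":[-25,-40,0],"turn":[0,0,7.3],"hand":85},
  {"slide":[-25,-40,0],"turn":[0,0,7.4],"hand":85},
])

```text
clock: 0.48
eef_pos: [332.3, -504.3, 192.5]
tool_rot: [3.141, 0.001, -1.592]
force: [0.4, -0.4, -0.1]
width: 85.0
```

play_rows([
  {"slide":[-54,-35,0],"turn":[0,0,0],"hand":85},
  {"slide":[-54,-35,0],"turn":[0,0,0],"hand":85},
  {"slide":[-54,-35,0],"turn":[0,0,0],"hand":85},
  {"slide":[-54,-35,0],"turn":[0,0,0],"hand":85},
  {"slide":[-49,-33,0],"turn":[0,0,0],"hand":85},
])

```text
clock: 1.1
eef_pos: [505.9, -247.5, 192.6]
tool_rot: [3.141, 0.0, -1.587]
force: [1.1, -0.1, 0.6]
width: 85.2
```

Run:
```python
from h import *
s=read_state();print(s['eef_pos'],s['tool_rot'],s['qpos'].round(2))
c=calibration("wrist");print(c)
im,d=get_image("wrist");cv2.imwrite("pics/w1.png",im);np.save("pics/w1.npy",d)
```

```text
[ 505.88914538 -247.50941736  192.63124533] [ 3.14134928e+00  2.85619468e-04 -1.58653604e+00] [ 0.31  0.51  0.14  1.77 -0.09  0.87 -1.1 ]
{'K': array([[325.1922621 ,   0.        , 274.01729156],
       [  0.        , 325.1922621 , 207.45588916],
       [  0.        ,   0.        ,   1.        ]]), 'R': array([[-1.60672362e-02, -9.99870659e-01, -7.13032194e-04],
       [-9.63034530e-01,  1.52835143e-02,  2.68944061e-01],
       [-2.68898378e-01,  5.00786239e-03, -9.63155534e-01]]), 't': array([-238.99569847,  456.50149475,  514.30545729])}
```

View pics/w1.png

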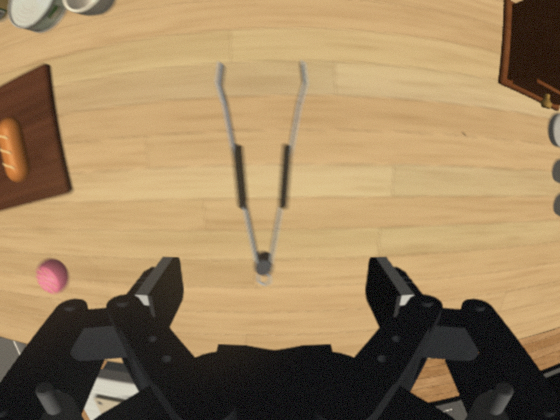

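Wrist view: the tongs' grips are at about (240,177) and (286,177), hinge (263,262), jaw tips (221,66) and (303,66). I'll get their positions from the fisheye model.

```bash
cat >> h.py <<'E'
def fray(c,u,v,z):
    K=c['K'];a=np.array([u-K[0,2],v-K[1,2]]);r=np.hypot(*a);th=r/K[0,0]
    q=np.r_[a/r*np.sin(th),np.cos(th)]@c['R'];o=-c['t']@c['R']
    return (o+q*(z-o[2])/q[2]).round(1)
E
python3 - <<'E'
from h import *
c=calibration("wrist");im=cv2.imread("pics/w1.png")
o=im[50:290,200:325];cv2.imwrite("pics/w1c.png",cv2.resize(o,None,fx=2.5,fy=2.5,interpolation=cv2.INTER_CUBIC))
# black grips
g=(im.max(2)<75).astype(np.uint8);g[:120]=0;g[225:]=0;g[:,:225]=0;g[:,300:]=0
n,l,st,ce=cv2.connectedComponentsWithStats(g)
for i in range(1,n):
    if st[i,4]>30:
        x,y,w,h,a=st[i];print(st[i],ce[i],fray(c,*ce[i],22), 'ends',fray(c,ce[i][0],y-.5,22),fray(c,ce[i][0],y+h-.5,22))
for p in [(221,66),(303,66),(263,262)]: print(fray(c,*p,28))
E
```

```text
[236 147   9  59 256] [239.76171875 175.52734375] [ 519.7 -198.3   22. ] ends [ 551.6 -199.    22. ] [ 485.7 -197.3   22. ]
[282 146   7  60 168] [284.60714286 175.85714286] [ 519.1 -247.4   22. ] ends [ 552.3 -247.3   22. ] [ 485.5 -247.5   22. ]
[ 639.3 -180.7   28. ]
[ 637.8 -266.6   28. ]
[ 419.2 -222.6   28. ]
```

View pics/w1c.png

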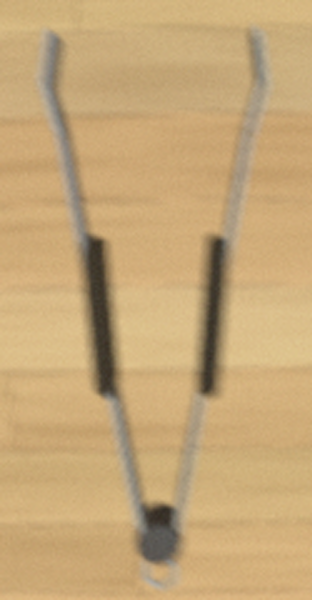

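The second script's calibration was read after the arm had settled further, so it doesn't match that picture. I'll retake it.

```bash
cat > m.py <<'E'
from h import *
import sys
s=read_state();c=calibration("wrist");im,d=get_image("wrist");cv2.imwrite(sys.argv[1],im)
s2=read_state();print(s['eef_pos'].round(1),s2['eef_pos'].round(1),s['tool_rot'].round(4))
g=(im.max(2)<75).astype(np.uint8);g[:110]=0;g[235:]=0;g[:,:215]=0;g[:,320:]=0
n,l,st,ce=cv2.connectedComponentsWithStats(g)
for i in range(1,n):
    if st[i,4]>60:
        x,y,w,h,a=st[i];print(st[i],ce[i],fray(c,*ce[i],26), 'ends',fray(c,ce[i][0],y-.5,26),fray(c,ce[i][0],y+h-.5,26))
E
python3 m.py pics/w2.png;python3 m.py pics/w3.png
```

```text
[ 512.2 -237.3  192.4] [ 509.9 -240.7  192.3] [-3.1377  0.0072 -1.5748]
[247 153  11  62 420] [252.03571429 182.83571429] [ 512.2 -211.9   26. ] ends [ 545.3 -212.5   26. ] [ 476.3 -211.2   26. ]
[291 153  12  62 415] [296.87951807 183.37349398] [ 511.5 -260.7   26. ] ends [ 545.2 -260.4   26. ] [ 476.2 -261.1   26. ]
[ 509.9 -240.7  192.3] [ 507.3 -245.   192.3] [-3.1394  0.0052 -1.5744]
[244 151  11  62 409] [249.42787286 181.05623472] [ 511.7 -212.9   26. ] ends [ 545.  -213.5   26. ] [ 476.2 -212.1   26. ]
[289 151  11  62 390] [294.22564103 181.76923077] [ 510.8 -261.5   26. ] ends [ 544.8 -261.3   26. ] [ 476.1 -261.9   26. ]
```

View pics/w3.png

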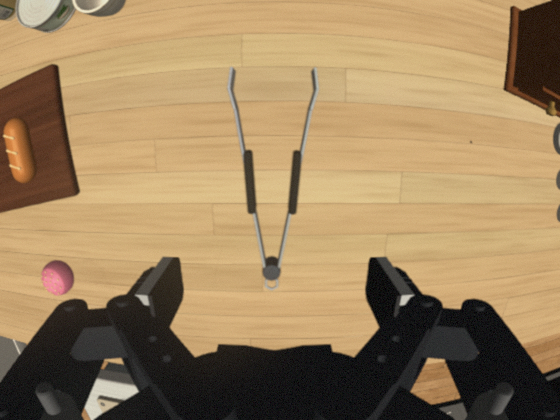

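play_rows([
  {"slide":[0,0,0],"turn":[0,0,0],"hand":85},
  {"slide":[0,0,0],"turn":[0,0,0],"hand":85},
])

```text
clock: 1.5
eef_pos: [503.9, -251.4, 192.8]
tool_rot: [3.141, -0.001, -1.59]
force: [0.8, 0.2, -0.7]
width: 84.9
```

```bash
python3 m.py pics/w4.png;python3 m.py pics/w5.png
```

```text
[ 503.9 -251.4  192.8] [ 504.1 -251.3  192.8] [ 3.141e+00 -7.000e-04 -1.590e+00]
[232 145  13  63 471] [238.27600849 175.35881104] [ 512.2 -212.6   26. ] ends [ 545.8 -213.9   26. ] [ 476.  -210.9   26. ]
[279 145  10  62 367] [283.25613079 175.68392371] [ 510.8 -261.3   26. ] ends [ 544.6 -261.8   26. ] [ 476.2 -260.9   26. ]
[ 504.1 -251.3  192.8] [ 504.2 -251.   192.8] [ 3.1412e+00 -5.0000e-04 -1.5899e+00]
[232 145  13  63 471] [238.3970276  175.35031847] [ 512.4 -212.6   26. ] ends [ 545.9 -213.9   26. ] [ 476.2 -210.9   26. ]
[279 145  10  62 368] [283.39130435 175.49456522] [ 511.1 -261.3   26. ] ends [ 544.7 -261.8   26. ] [ 476.4 -260.9   26. ]
```

play_rows([
  {"slide":[-14.5,-6.5,30],"turn":[0,0,0],"hand":85},
  {"slide":[0,0,40],"turn":[0,0,0],"hand":85},
  {"slide":[0,0,40],"turn":[0,0,0],"hand":85},
  {"slide":[0,0,20],"turn":[0,0,0],"hand":85},
  {"slide":[0,0,0],"turn":[0,0,0],"hand":85},
])

```text
clock: 2.22
eef_pos: [510.2, -235.6, 61.4]
tool_rot: [3.138, 0.001, -1.589]
force: [0.5, -0.5, -0.6]
width: 84.9
```

play_rows([
  {"slide":[0,0,0],"turn":[0,0,0],"hand":85},
  {"slide":[0,0,0],"turn":[0,0,0],"hand":85},
])

```text
clock: 2.48
eef_pos: [512.6, -235.9, 64.1]
tool_rot: [-3.139, -0.001, -1.587]
force: [0.5, -0.3, 0.3]
width: 84.9
```

```bash
python3 m.py pics/w6.png
```

```text
[ 512.6 -235.9   64.1] [ 512.5 -235.7   64. ] [-3.1394e+00 -9.0000e-04 -1.5874e+00]
[231 170  19  65 838] [239.62768496 202.5274463 ] [ 524.1 -212.    26. ] ends [ 547.2 -212.9   26. ] [ 500.4 -210.8   26. ]
[301 170  19  65 866] [310.59353349 202.44341801] [ 523.3 -261.3   26. ] ends [ 546.4 -261.1   26. ] [ 499.5 -261.7   26. ]
```

View pics/w6.png

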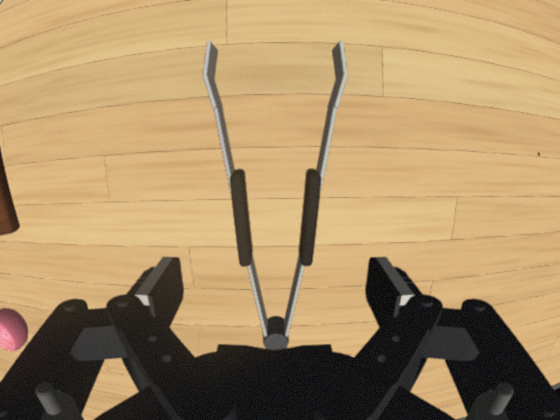

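Grips are centred between the fingers at columns 240 and 310, with their mid line at 275. Descending.

play_rows([
  {"slide":[0.5,0,25],"turn":[0,0,0],"hand":85},
  {"slide":[0,0,22],"turn":[0,0,0],"hand":85},
  {"slide":[0,0,11],"turn":[0,0,0],"hand":85},
  {"slide":[0,0,0],"turn":[0,0,0],"hand":85},
  {"slide":[0,0,0],"turn":[0,0,0],"hand":75},
])

```text
clock: 3.15
eef_pos: [512.4, -236.1, 5.6]
tool_rot: [-3.14, -0.001, -1.587]
force: [0.3, -0.4, 0.5]
width: 74.9
```

play_rows([
  {"slide":[0,0,0],"turn":[0,0,0],"hand":66},
  {"slide":[0,0,0],"turn":[0,0,0],"hand":60},
  {"slide":[0,0,0],"turn":[0,0,0],"hand":54},
  {"slide":[0,0,0],"turn":[0,0,0],"hand":54},
  {"slide":[0,0,0],"turn":[0,0,0],"hand":54},
])

```text
clock: 3.78
eef_pos: [511.7, -235.8, 4.8]
tool_rot: [3.142, 0.0, -1.587]
force: [-0.6, 0.0, 0.1]
width: 54.0
```

```bash
python3 m.py pics/w7.png
```

```text
[ 511.7 -235.8    4.8] [ 511.7 -235.7    4.8] [ 3.1415  0.     -1.5871]
[216 184  24  51 850] [227.53529412 210.49411765] [ 534.5 -212.2   26. ] ends [ 548.5 -212.9   26. ] [ 521.4 -211.4   26. ]
[312 185   8  50 250] [316.752 213.96 ] [ 531.9 -257.8   26. ] ends [ 547.3 -257.5   26. ] [ 520.6 -258.1   26. ]
```

View pics/w7.png

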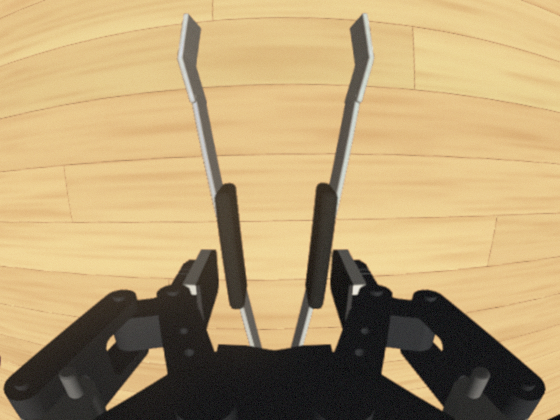

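play_rows([
  {"slide":[0,0,-10],"turn":[0,0,0],"hand":53},
  {"slide":[0,0,-10],"turn":[0,0,0],"hand":53},
  {"slide":[0,0,0],"turn":[0,0,0],"hand":53},
  {"slide":[0,0,0],"turn":[0,0,0],"hand":53},
])

```text
clock: 4.32
eef_pos: [511.9, -235.7, 25.0]
tool_rot: [-3.141, -0.0, -1.587]
force: [-0.3, 0.3, 0.7]
width: 53.3
```

```bash
python3 m.py pics/w8.png
python3 - <<'E'
from h import *
im,d=get_image("scene");cv2.imwrite("pics/s8.png",cv2.resize(im[110:230,280:480],None,fx=4,fy=4,interpolation=cv2.INTER_CUBIC))
E
```

```text
[ 511.9 -235.7   25. ] [ 511.7 -235.7   24.8] [-3.1412e+00 -1.0000e-04 -1.5870e+00]
[222 178  22  57 842] [232.5368171  207.13895487] [ 530.7 -212.    26. ] ends [ 548.  -212.9   26. ] [ 514.  -211.1   26. ]
[308 178  12  57 521] [314.75815739 209.13243762] [ 528.7 -259.3   26. ] ends [ 547.2 -259.    26. ] [ 513.2 -259.6   26. ]
```

View pics/w8.png

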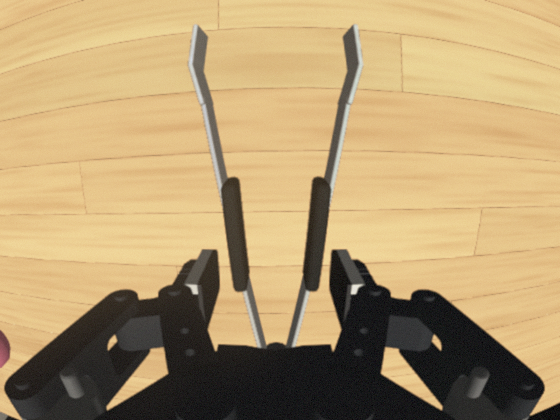

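View pics/s8.png

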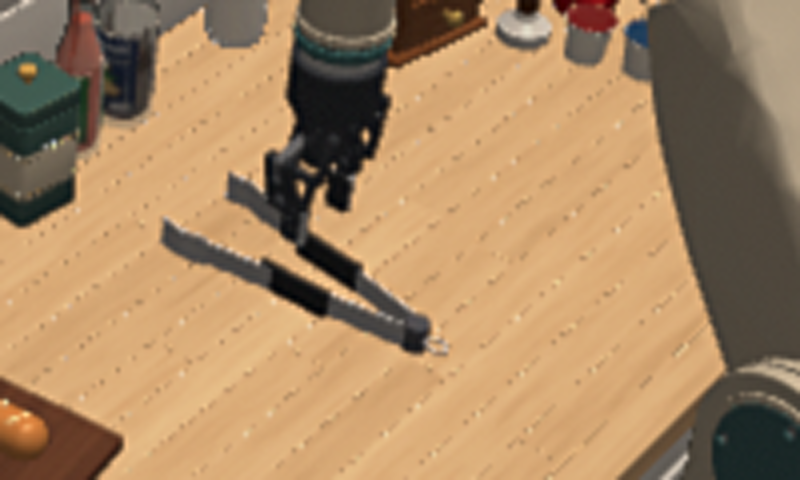

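The tongs stayed on the worktop, so the fingers slipped off or never gripped. I'll check the finger and grip geometry with wrist depth.

play_rows([
  {"slide":[0,0,0],"turn":[0,0,0],"hand":80},
  {"slide":[0,0,0],"turn":[0,0,0],"hand":80},
  {"slide":[0,0,14],"turn":[0,0,0],"hand":80},
  {"slide":[0,0,8],"turn":[0,0,0],"hand":54},
  {"slide":[0,0,0],"turn":[0,0,0],"hand":54},
])

```text
clock: 5.05
eef_pos: [510.8, -235.3, 1.6]
tool_rot: [3.139, 0.001, -1.587]
force: [-0.1, 0.4, 0.4]
width: 54.2
```

play_rows([
  {"slide":[0,0,0],"turn":[0,0,0],"hand":54},
  {"slide":[0,0,0],"turn":[0,0,0],"hand":54},
])

```text
clock: 5.3
eef_pos: [512.0, -235.9, 3.1]
tool_rot: [-3.141, -0.0, -1.587]
force: [-0.3, -0.0, -0.4]
width: 53.8
```

```bash
cat >> h.py <<'E'
def wpts(c,d):
    K=c['K'];h,w=d.shape;u,v=np.meshgrid(np.arange(w),np.arange(h))
    a=u-K[0,2];b=v-K[1,2];r=np.hypot(a,b)+1e-9;th=r/K[0,0];t=np.tan(th)
    P=np.stack([a/r*t*d,b/r*t*d,d],-1);return (P-c['t'])@c['R']
E
python3 - <<'E'
from h import *
s=read_state();print(s['eef_pos'],s['width'],s['force'])
c=calibration("wrist");im,d=get_image("wrist");cv2.imwrite("pics/w9.png",im);np.save("pics/w9.npy",d)
W=wpts(c,d)
for r in (100,200,230,250,260,270,280,290,300,310,320):
    print(r,[tuple(W[r,u].round().astype(int)) for u in range(190,245,6)])
    print('   R',[tuple(W[r,u].round().astype(int)) for u in range(312,366,6)])
E
```

```text
[ 512.00140682 -235.88225174    3.05913504] 53.80442803052041 [-0.34672997 -0.02183967 -0.40617061]
100 [(np.int64(591), np.int64(-197), np.int64(29)), (np.int64(591), np.int64(-199), np.int64(25)), (np.int64(592), np.int64(-199), np.int64(10)), (np.int64(592), np.int64(-200), np.int64(0)), (np.int64(592), np.int64(-203), np.int64(-2)), (np.int64(592), np.int64(-207), np.int64(-2)), (np.int64(592), np.int64(-210), np.int64(-1)), (np.int64(592), np.int64(-214), np.int64(-1)), (np.int64(592), np.int64(-217), np.int64(-1)), (np.int64(591), np.int64(-220), np.int64(-2))]
   R [(np.int64(591), np.int64(-258), np.int64(0)), (np.int64(591), np.int64(-262), np.int64(-3)), (np.int64(591), np.int64(-265), np.int64(-1)), (np.int64(591), np.int64(-269), np.int64(-2)), (np.int64(591), np.int64(-272), np.int64(-1)), (np.int64(591), np.int64(-276), np.int64(-2)), (np.int64(591), np.int64(-276), np.int64(10)), (np.int64(590), np.int64(-276), np.int64(23)), (np.int64(590), np.int64(-278), np.int64(30))]
200 [(np.int64(534), np.int64(-186), np.int64(-2)), (np.int64(534), np.int64(-190), np.int64(-1)),
[... 8241 characters left out ...]
), np.int64(-193), np.int64(-1)), (np.int64(449), np.int64(-198), np.int64(-1)), (np.int64(449), np.int64(-202), np.int64(-1)), (np.int64(449), np.int64(-206), np.int64(-1)), (np.int64(449), np.int64(-210), np.int64(-1)), (np.int64(469), np.int64(-218), np.int64(26))]
   R [(np.int64(448), np.int64(-261), np.int64(-2)), (np.int64(449), np.int64(-265), np.int64(-1)), (np.int64(448), np.int64(-269), np.int64(-2)), (np.int64(448), np.int64(-273), np.int64(-1)), (np.int64(448), np.int64(-277), np.int64(-1)), (np.int64(503), np.int64(-263), np.int64(77)), (np.int64(528), np.int64(-256), np.int64(112)), (np.int64(528), np.int64(-258), np.int64(111)), (np.int64(529), np.int64(-259), np.int64(112))]
```

View pics/w9.png

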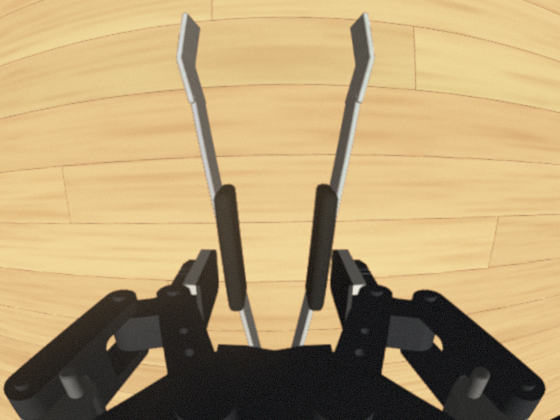

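Run:
```python
from h import *
im,d=get_image("scene");cv2.imwrite("pics/s9.png",cv2.resize(im[110:230,280:480],None,fx=4,fy=4,interpolation=cv2.INTER_CUBIC))
W=pts("scene",d)
m=(d>0)&(W[...,0]>470)&(W[...,0]<560)&(W[...,1]>-300)&(W[...,1]<-170)&(W[...,2]>5)
Q=W[m]
for a in range(5,130,8):
    q=Q[(Q[:,2]>=a)&(Q[:,2]<a+8)]
    if len(q): print(a,len(q),q.min(0).round(),q.max(0).round())
```

```text
5 104 [ 470. -300.    5.] [ 558. -173.   13.]
13 64 [ 471. -267.   13.] [ 559. -200.   21.]
21 91 [ 471. -270.   21.] [ 554. -202.   29.]
29 54 [ 472. -267.   29.] [ 559. -201.   36.]
37 1 [ 508. -210.   42.] [ 508. -210.   42.]
45 12 [ 501. -268.   45.] [ 516. -201.   52.]
53 21 [ 498. -279.   54.] [ 518. -198.   61.]
61 26 [ 498. -273.   62.] [ 520. -194.   69.]
69 26 [ 498. -272.   69.] [ 521. -194.   77.]
77 26 [ 497. -272.   77.] [ 522. -194.   85.]
85 18 [ 496. -295.   85.] [ 521. -183.   93.]
93 38 [ 494. -297.   93.] [ 523. -176.  101.]
101 33 [ 495. -297.  102.] [ 520. -175.  109.]
109 42 [ 492. -296.  109.] [ 523. -174.  117.]
117 50 [ 492. -299.  117.] [ 526. -173.  125.]
125 39 [ 492. -296.  125.] [ 526. -172.  133.]
```

View pics/s9.png

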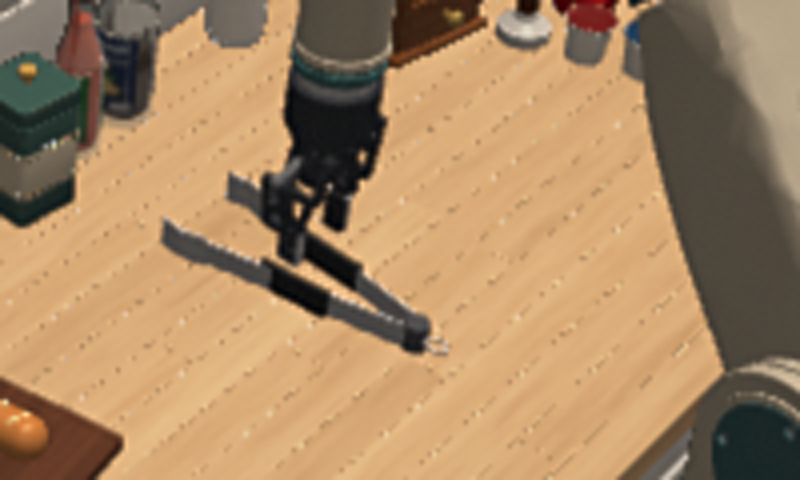

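Wrist depth and the scene camera agree: at the reported TCP z of 3 mm the fingertips are really at z ≈ 45, so the reported TCP sits about 42 mm beyond them. I'll act on the measured tip height. Next: open, descend about 37 mm, then check again.

play_rows([
  {"slide":[0,0,0],"turn":[0,0,0],"hand":80},
  {"slide":[0,0,0],"turn":[0,0,0],"hand":80},
  {"slide":[0,0,15],"turn":[0,0,0],"hand":80},
  {"slide":[0,0,15],"turn":[0,0,0],"hand":80},
  {"slide":[0,0,5],"turn":[0,0,0],"hand":80},
])

```text
clock: 6.02
eef_pos: [510.6, -235.2, -34.0]
tool_rot: [3.139, 0.001, -1.587]
force: [-1.1, 0.1, -0.4]
width: 79.8
```

play_rows([
  {"slide":[0,0,0],"turn":[0,0,0],"hand":70},
  {"slide":[0,0,0],"turn":[0,0,0],"hand":66},
  {"slide":[0,0,0],"turn":[0,0,0],"hand":66},
])

```text
clock: 6.4
eef_pos: [512.1, -235.9, -31.8]
tool_rot: [-3.141, -0.0, -1.587]
force: [-0.9, -0.2, 0.6]
width: 65.8
```

```bash
cat > d.py <<'E'
from h import *
import sys
s=read_state();print(s['eef_pos'].round(1),s['width'].round(1),s['force'].round(1))
c=calibration("wrist");im,d=get_image("wrist");cv2.imwrite(f"pics/{sys.argv[1]}.png",im)
W=wpts(c,d);W[d<=0]=1e4
e=s['eef_pos']
m=(abs(W[...,0]-e[0])<12)&(abs(W[...,1]-e[1])<48)&(abs(W[...,1]-e[1])>10);Q=W[m]
for a in range(int(e[2])+30,int(e[2])+90,5):
    q=Q[(Q[:,2]>=a)&(Q[:,2]<a+5)]
    if len(q):
        y=q[:,1]-e[1];L=y[y>0];R=y[y<0]
        print(a,len(q),'L',L.min().round(1) if len(L) else '',L.max().round(1) if len(L) else '','R',R.max().round(1) if len(R) else '',R.min().round(1) if len(R) else '')
E
python3 d.py w10
```

```text
Traceback (most recent call last):
  File "d.py", line 3, in <module>
    s=read_state();print(s['eef_pos'].round(1),s['width'].round(1),s['force'].round(1))
                                               ^^^^^^^^^^^^^^^^
AttributeError: 'float' object has no attribute 'round'
```

```bash
sed -i "s/s\['width'\].round(1)/s['width']/" d.py; python3 d.py w10
```

```text
[ 512.1 -235.9  -31.8] 65.77925262637415 [-0.9 -0.2  0.6]
-1 1079 L 10.0 48.0 R -10.3 -48.0
4 164 L 19.6 21.0 R -20.0 -22.8
9 214 L 19.2 33.7 R -20.3 -22.7
14 424 L 19.3 45.1 R -20.4 -44.3
19 675 L 19.3 46.6 R -20.5 -46.4
24 2466 L 19.5 47.0 R -20.6 -46.4
29 542 L 32.6 46.8 R -32.3 -46.5
34 602 L 32.5 46.9 R -32.2 -47.0
39 627 L 32.6 47.0 R -32.2 -46.5
44 577 L 32.6 39.7 R -32.4 -40.1
49 435 L 32.7 41.6 R -32.5 -45.6
54 226 L 32.8 48.0 R -33.2 -47.9
```

View pics/w10.png

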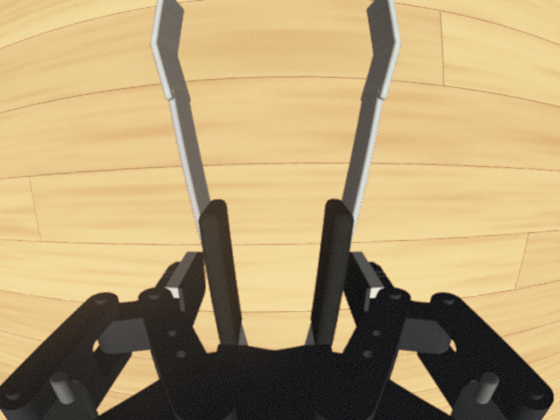

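play_rows([
  {"slide":[0,0,7],"turn":[0,0,0],"hand":66},
  {"slide":[0,0,0],"turn":[0,0,0],"hand":60},
  {"slide":[0,0,0],"turn":[0,0,0],"hand":56},
  {"slide":[0,0,0],"turn":[0,0,0],"hand":54.5},
  {"slide":[0,0,0],"turn":[0,0,0],"hand":54},
])

```text
clock: 7.08
eef_pos: [512.2, -235.8, -38.7]
tool_rot: [-3.141, -0.0, -1.587]
force: [1.0, 0.8, 5.4]
width: 54.6
```

```bash
python3 d.py w11
```

```text
[ 512.2 -235.8  -38.7] 54.578264466134314 [1.  0.8 5.4]
-3 2499 L 10.0 48.0 R -10.0 -47.9
2 148 L 17.6 33.4 R -17.1 -33.5
7 247 L 17.2 40.1 R -16.8 -39.1
12 359 L 17.2 41.0 R -16.8 -40.9
17 411 L 17.3 40.4 R -16.8 -40.9
22 1894 L 17.3 40.9 R -17.1 -40.7
27 1369 L 18.4 40.6 R -17.9 -40.6
32 504 L 26.8 40.8 R -26.2 -40.5
37 721 L 26.7 33.5 R -26.3 -37.9
42 288 L 28.4 47.8 R -28.2 -48.0
47 617 L 27.5 47.9 R -26.5 -48.0
```

View pics/w11.png

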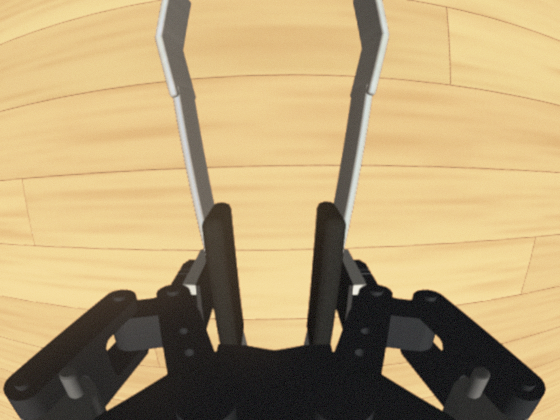

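Both grips have been pushed inwards, so the pads are in contact. Lifting.

play_rows([
  {"slide":[0,0,-3],"turn":[0,0,0],"hand":53.5},
  {"slide":[0,0,-8],"turn":[0,0,0],"hand":53.5},
  {"slide":[0,0,-15],"turn":[0,0,0],"hand":53.5},
  {"slide":[0,0,-15],"turn":[0,0,0],"hand":53.5},
  {"slide":[0,0,0],"turn":[0,0,0],"hand":53.5},
])

```text
clock: 7.75
eef_pos: [513.1, -236.3, 3.6]
tool_rot: [-3.138, -0.001, -1.587]
force: [0.1, 0.1, -1.5]
width: 53.5
```

play_rows([
  {"slide":[0,0,0],"turn":[0,0,0],"hand":53.5},
  {"slide":[0,0,0],"turn":[0,0,0],"hand":53.5},
])

```text
clock: 8.0
eef_pos: [511.4, -235.6, 1.4]
tool_rot: [3.141, 0.0, -1.587]
force: [0.4, -0.0, -1.2]
width: 53.7
```

```bash
python3 d.py w12;  python3 - <<'E'
from h import *
im,d=get_image("scene");cv2.imwrite("pics/s12.png",cv2.resize(im[110:230,280:480],None,fx=4,fy=4,interpolation=cv2.INTER_CUBIC))
E
```

```text
[ 511.4 -235.6    1.4] 53.74831992883948 [ 0.4 -0.  -1.2]
41 124 L 17.2 33.2 R -16.9 -33.5
46 219 L 16.7 38.7 R -16.4 -38.8
51 339 L 16.9 40.4 R -16.6 -40.4
56 385 L 17.0 40.9 R -16.8 -40.5
61 1038 L 17.1 40.4 R -16.7 -40.5
66 2172 L 17.9 40.7 R -17.7 -40.6
71 534 L 26.4 40.5 R -26.1 -40.3
76 779 L 26.4 33.1 R -26.1 -35.5
81 247 L 28.0 48.0 R -26.6 -47.6
86 524 L 26.9 47.9 R -27.3 -47.9
```

View pics/w12.png

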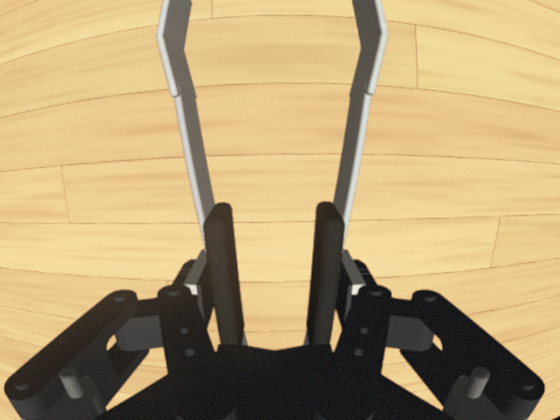

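View pics/s12.png

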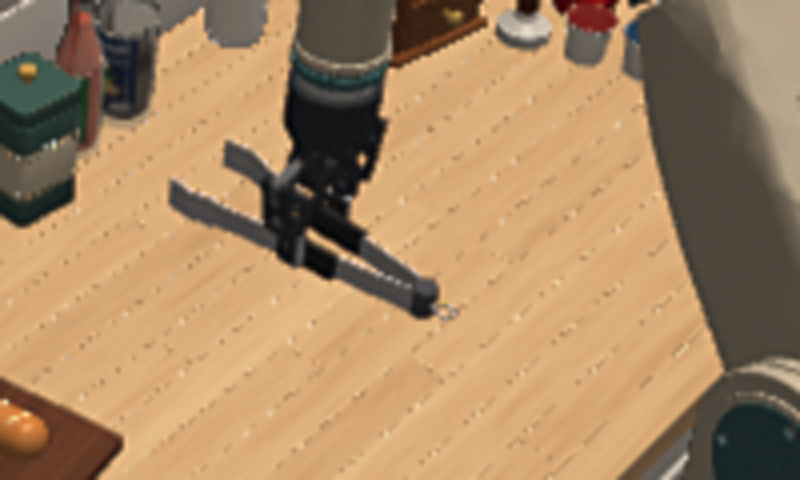

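The tongs are held and level, and the wrist carries about 1.2 N, which matches their weight. I'll raise them and carry them over to the bun.

play_rows([
  {"slide":[0,0,-20],"turn":[0,0,0],"hand":53.5},
  {"slide":[-10,0,-35],"turn":[0,0,0],"hand":53.5},
  {"slide":[-25,5,-30],"turn":[0,0,0],"hand":53.5},
  {"slide":[-40,5,-10],"turn":[0,0,0],"hand":53.5},
  {"slide":[-40,5,0],"turn":[0,0,0],"hand":53.5},
])

```text
clock: 8.72
eef_pos: [499.2, -119.7, 97.6]
tool_rot: [-3.14, -0.0, -1.588]
force: [-0.5, -0.0, -0.9]
width: 53.5
```

play_rows([
  {"slide":[-40,5,0],"turn":[0,0,0],"hand":53.5},
  {"slide":[-40,5,0],"turn":[0,0,0],"hand":53.5},
  {"slide":[-40,5,0],"turn":[0,0,0],"hand":53.5},
  {"slide":[-40,5,0],"turn":[0,0,0],"hand":53.5},
  {"slide":[-40,5,0],"turn":[0,0,0],"hand":53.5},
])

```text
clock: 9.35
eef_pos: [476.5, 81.1, 96.6]
tool_rot: [3.141, -0.0, -1.587]
force: [0.9, 1.3, -0.6]
width: 53.8
```

play_rows([
  {"slide":[-40,2,0],"turn":[0,0,0],"hand":53.5},
  {"slide":[-25,0,0],"turn":[0,0,0],"hand":53.5},
  {"slide":[-15,0,0],"turn":[0,0,0],"hand":53.5},
  {"slide":[0,0,0],"turn":[0,0,0],"hand":53.5},
  {"slide":[0,0,0],"turn":[0,0,0],"hand":53.5},
])

```text
clock: 9.98
eef_pos: [476.2, 158.3, 96.7]
tool_rot: [3.141, -0.001, -1.589]
force: [0.2, -1.0, -0.6]
width: 53.6
```

play_rows([
  {"slide":[-20,6,0],"turn":[0,0,0],"hand":53.5},
  {"slide":[-22,6,0],"turn":[0,0,0],"hand":53.5},
  {"slide":[-12.5,5,0],"turn":[0,0,0],"hand":53.5},
  {"slide":[0,0,0],"turn":[0,0,0],"hand":53.5},
  {"slide":[0,0,0],"turn":[0,0,0],"hand":53.5},
])

```text
clock: 10.6
eef_pos: [460.4, 213.3, 96.9]
tool_rot: [-3.141, -0.001, -1.588]
force: [-0.1, -0.3, -1.3]
width: 53.3
```

```bash
python3 d.py w13;  python3 - <<'E'
from h import *
im,d=get_image("top");cv2.imwrite("pics/t13.png",cv2.resize(im[150:290,170:310],None,fx=4,fy=4,interpolation=cv2.INTER_CUBIC))
im,d=get_image("scene");cv2.imwrite("pics/s13.png",cv2.resize(im[150:300,190:390],None,fx=4,fy=4,interpolation=cv2.INTER_CUBIC))
E
```

```text
[460.4 213.3  96.9] 53.3291163656053 [-0.1 -0.3 -1.3]
136 100 L 17.2 17.9 R -17.0 -17.9
141 217 L 16.9 39.2 R -16.5 -38.9
146 341 L 16.9 40.6 R -16.6 -40.0
151 396 L 17.0 40.6 R -16.6 -40.5
156 853 L 17.0 40.7 R -16.8 -40.1
161 2324 L 17.4 40.6 R -17.4 -40.5
166 534 L 26.5 40.6 R -26.2 -40.3
171 795 L 26.5 33.4 R -25.9 -33.3
176 233 L 26.9 47.7 R -26.7 -47.9
181 501 L 27.6 47.9 R -27.4 -48.0
```

View pics/w13.png

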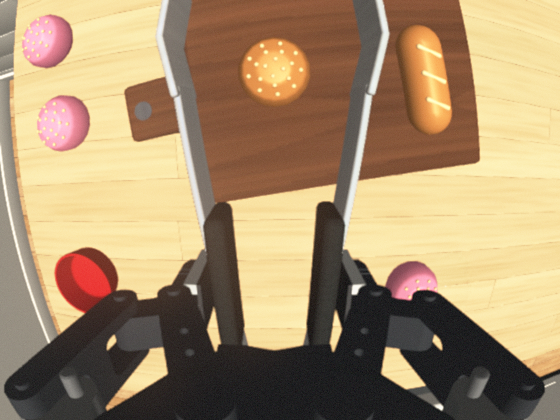

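View pics/t13.png

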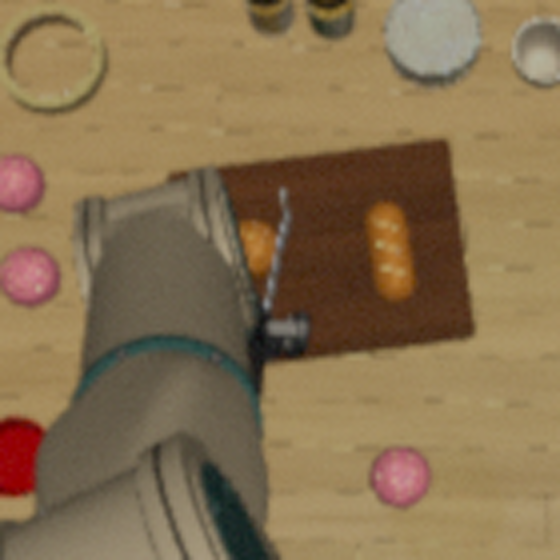

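View pics/s13.png

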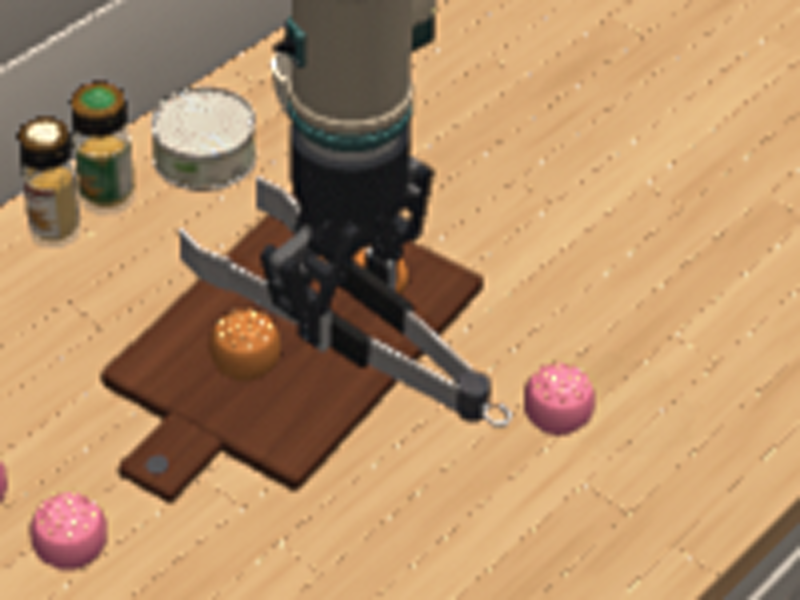

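```bash
cat > b.py <<'E'
from h import *
import sys
s=read_state();print(s['eef_pos'].round(1),s['force'].round(1),s['width'])
c=calibration("wrist");im,d=get_image("wrist");cv2.imwrite(f"pics/{sys.argv[1]}.png",im)
W=wpts(c,d);e=s['eef_pos'];X,Y,Z=W[...,0],W[...,1],W[...,2]
hsv=cv2.cvtColor(im,cv2.COLOR_BGR2HSV)
m=(d>0)&(Z>28)&(Z<75)&(hsv[...,1]>110)&(hsv[...,2]>110)&(Y>e[1]-60)&(Y<e[1]+60)&(X>e[0]+40)
n,l,st,ce=cv2.connectedComponentsWithStats(m.astype(np.uint8));i=1+st[1:,4].argmax();Q=W[l==i]
print('bun',len(Q),Q.min(0).round(1),Q.max(0).round(1),((Q.min(0)+Q.max(0))/2).round(1),cv2.minEnclosingCircle(Q[:,:2].astype(np.float32)))
# tongs jaws: metal
zt=e[2]+38
m=(d>0)&(Z>zt-2)&(Z<zt+40)&(X>e[0]+60)&(hsv[...,1]<90);Q=W[m]
for x in range(int(e[0])+60,int(e[0])+135,10):
    q=Q[(Q[:,0]>=x)&(Q[:,0]<x+10)]
    if len(q):
        L=q[q[:,1]>e[1]];R=q[q[:,1]<e[1]]
        print(x-int(e[0]),'L inner',L[:,1].min().round(1),'R inner',R[:,1].max().round(1),'mid',((L[:,1].min()+R[:,1].max())/2).round(1),'z',q[:,2].min().round(1),q[:,2].max().round(1))
print('maxX',Q[:,0].max())
E
python3 b.py w14
```

```text
[460.4 213.6  96.9] [0.3 0.8 0.1] 53.84450092376106
bun 3637 [538.2 186.7  31.8] [588.9 237.   60.5] [563.6 211.9  46.1] ((563.64111328125, 211.76840209960938), 26.01749610900879)
60 L inner 243.0 R inner 183.1 mid 213.0 z 137.9 163.9
70 L inner 244.3 R inner 181.7 mid 213.0 z 136.3 166.5
80 L inner 245.7 R inner 180.3 mid 213.0 z 135.5 167.4
90 L inner 248.3 R inner 177.7 mid 213.0 z 135.7 167.6
100 L inner 249.5 R inner 176.2 mid 212.8 z 135.8 167.2
110 L inner 248.0 R inner 177.4 mid 212.7 z 136.1 167.4
120 L inner 247.6 R inner 177.6 mid 212.6 z 136.8 149.1
maxX 584.535340933047
```

Bun at (563.6, 211.8). The jaws' mid line is at y 212.8, their centre is near x 563 and the gap is about 71 mm. Descending in stages with a 1 mm correction.

play_rows([
  {"slide":[1,-0.5,20],"turn":[0,0,0],"hand":53.5},
  {"slide":[0,0,30],"turn":[0,0,0],"hand":53.5},
  {"slide":[0,0,15],"turn":[0,0,0],"hand":53.5},
  {"slide":[0,0,0],"turn":[0,0,0],"hand":53.5},
  {"slide":[0,0,0],"turn":[0,0,0],"hand":53.5},
])

```text
clock: 11.42
eef_pos: [461.2, 213.7, 32.5]
tool_rot: [-3.14, 0.0, -1.587]
force: [1.0, 0.1, -1.1]
width: 53.8
```

```bash
python3 b.py w15
```

```text
[461.2 213.7  32.5] [ 1.   0.1 -1.1] 53.84446415968554
bun 6736 [537.6 186.5  30.3] [589.1 237.3  60.6] [563.4 211.9  45.4] ((563.6651611328125, 211.9803466796875), 26.080448150634766)
60 L inner 243.4 R inner 183.4 mid 213.4 z 74.0 99.6
70 L inner 244.6 R inner 181.8 mid 213.2 z 72.7 102.8
80 L inner 245.9 R inner 180.5 mid 213.2 z 71.7 103.4
90 L inner 248.4 R inner 177.6 mid 213.0 z 72.4 104.0
100 L inner 249.7 R inner 176.5 mid 213.1 z 71.8 103.9
110 L inner 248.3 R inner 177.7 mid 213.0 z 72.7 103.6
120 L inner 247.8 R inner 178.0 mid 212.9 z 72.6 84.6
maxX 584.8556236360498
```

View pics/w15.png

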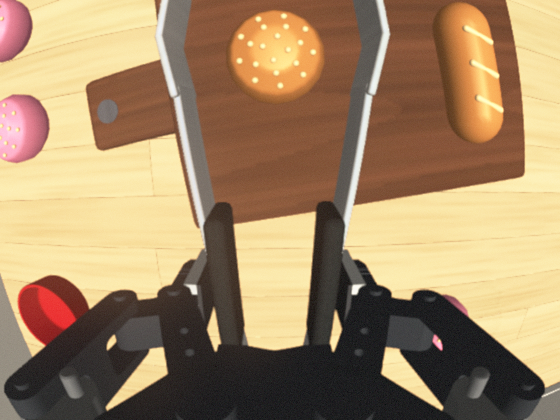

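Aligned within about 1 mm: bun at y 212.0, jaws' mid line at y 213.0. Final descent of 48 mm.

play_rows([
  {"slide":[1,0,14],"turn":[0,0,0],"hand":53.5},
  {"slide":[0,0,14],"turn":[0,0,0],"hand":53.5},
  {"slide":[0,0,12],"turn":[0,0,0],"hand":53.5},
  {"slide":[0,0,7],"turn":[0,0,0],"hand":53.5},
  {"slide":[0,0,1],"turn":[0,0,0],"hand":53.5},
])

```text
clock: 12.1
eef_pos: [460.1, 212.4, -16.9]
tool_rot: [3.14, -0.001, -1.587]
force: [1.0, -0.1, -1.2]
width: 53.8
```

play_rows([
  {"slide":[0,0,0],"turn":[0,0,0],"hand":53.5},
  {"slide":[0,0,0],"turn":[0,0,0],"hand":53.5},
])

```text
clock: 12.35
eef_pos: [460.9, 212.8, -15.8]
tool_rot: [-3.141, 0.0, -1.587]
force: [-0.7, 0.2, -0.8]
width: 53.6
```

```bash
python3 b.py w16
```

```text
[460.9 212.8 -15.8] [-0.7  0.2 -0.8] 53.60122927547834
bun 10310 [537.6 186.1  30.3] [576.2 237.5  61.3] [556.9 211.8  45.8] ((563.5975341796875, 211.8041229248047), 26.012317657470703)
60 L inner 242.3 R inner 182.3 mid 212.3 z 25.5 51.2
70 L inner 243.5 R inner 181.0 mid 212.3 z 24.2 53.9
80 L inner 220.7 R inner 210.5 mid 215.6 z 22.8 57.3
90 L inner 212.9 R inner 212.6 mid 212.7 z 23.7 61.1
100 L inner 216.6 R inner 211.1 mid 213.9 z 24.0 61.3
110 L inner 227.3 R inner 176.6 mid 202.0 z 23.7 56.7
120 L inner 246.7 R inner 177.0 mid 211.9 z 24.8 55.7
maxX 586.3858285645653
```

View pics/w16.png

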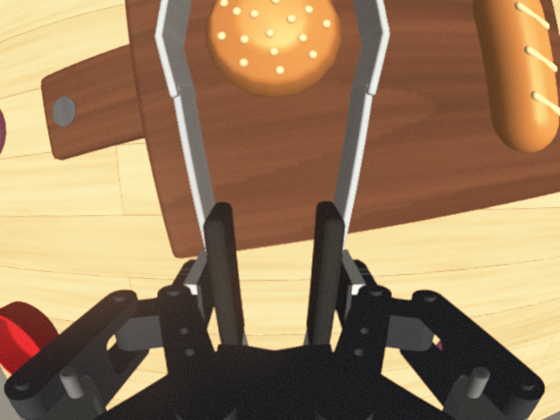

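Jaws straddle the bun, with their underside about 5 mm above the board. Closing gradually.

play_rows([
  {"slide":[0,0,0],"turn":[0,0,0],"hand":50},
  {"slide":[0,0,0],"turn":[0,0,0],"hand":47},
  {"slide":[0,0,0],"turn":[0,0,0],"hand":44},
  {"slide":[0,0,0],"turn":[0,0,0],"hand":42},
  {"slide":[0,0,0],"turn":[0,0,0],"hand":40},
])

```text
clock: 13.02
eef_pos: [460.5, 212.7, -16.1]
tool_rot: [-3.142, 0.0, -1.587]
force: [-0.9, 0.3, -1.1]
width: 40.2
```

play_rows([
  {"slide":[0,0,0],"turn":[0,0,0],"hand":38},
  {"slide":[0,0,0],"turn":[0,0,0],"hand":36},
  {"slide":[0,0,0],"turn":[0,0,0],"hand":36},
])

```text
clock: 13.4
eef_pos: [460.5, 212.7, -16.1]
tool_rot: [-3.142, 0.0, -1.587]
force: [0.2, -0.1, 0.5]
width: 39.2
```

```bash
python3 b.py w17
```

```text
[460.5 212.7 -16.1] [ 0.2 -0.1  0.5] 39.22049349279342
bun 10234 [537.6 186.   28.8] [576.6 237.5  61. ] [557.1 211.7  44.9] ((563.14453125, 211.41720581054688), 26.34906578063965)
60 L inner 232.8 R inner 192.1 mid 212.4 z 23.1 48.6
70 L inner 233.6 R inner 191.4 mid 212.5 z 22.4 52.3
80 L inner 221.2 R inner 210.9 mid 216.1 z 20.5 57.2
90 L inner 212.9 R inner 212.7 mid 212.8 z 21.0 60.9
100 L inner 217.2 R inner 211.1 mid 214.2 z 36.9 61.6
110 L inner 227.9 R inner 189.0 mid 208.4 z 37.6 57.0Traceback (most recent call last):
  File "b.py", line 17, in <module>
    print(x-int(e[0]),'L inner',L[:,1].min().round(1),'R inner',R[:,1].max().round(1),'mid',((L[:,1].min()+R[:,1].max())/2).round(1),'z',q[:,2].min().round(1),q[:,2].max().round(1))
                                ~~~~~~~~~~^^
    return umr_minimum(a, axis, None, out, keepdims, initial, where)
ValueError: zero-size array to reduction operation minimum which has no identity
```

View pics/w17.png

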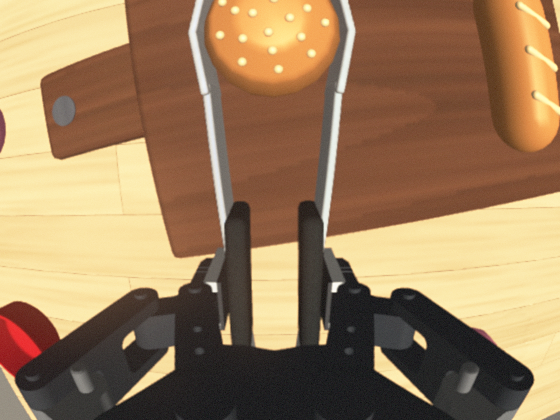

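Fingers stopped at 39.2 mm, just as expected with the bun between the jaws. Firming up and lifting.

play_rows([
  {"slide":[0,0,0],"turn":[0,0,0],"hand":33},
  {"slide":[0,0,0],"turn":[0,0,0],"hand":30},
  {"slide":[0,0,0],"turn":[0,0,0],"hand":30},
  {"slide":[0,0,-3],"turn":[0,0,0],"hand":30},
  {"slide":[0,0,-8],"turn":[0,0,0],"hand":30},
])

```text
clock: 14.08
eef_pos: [460.2, 212.1, -5.2]
tool_rot: [3.141, -0.001, -1.587]
force: [0.6, -0.5, -1.2]
width: 39.4
```

play_rows([
  {"slide":[0,0,-12],"turn":[0,0,0],"hand":30},
  {"slide":[0,0,-15],"turn":[0,0,0],"hand":30},
  {"slide":[0,0,-8],"turn":[0,0,0],"hand":30},
  {"slide":[0,0,0],"turn":[0,0,0],"hand":30},
  {"slide":[0,0,0],"turn":[0,0,0],"hand":30},
])

```text
clock: 14.7
eef_pos: [460.3, 212.6, 29.7]
tool_rot: [3.141, -0.0, -1.587]
force: [-0.0, 0.4, -0.9]
width: 39.2
```

```bash
python3 b.py w18 2>&1 | head -3
python3 - <<'E'
from h import *
im,d=get_image("scene");cv2.imwrite("pics/s18.png",cv2.resize(im[150:300,190:390],None,fx=4,fy=4,interpolation=cv2.INTER_CUBIC))
E
```

```text
[460.3 212.6  29.7] [-0.   0.4 -0.9] 39.150978873412086
bun 1 [552.4 187.6  68.1] [552.4 187.6  68.1] [552.4 187.6  68.1] ((552.3828735351562, 187.5811309814453), 9.999999747378752e-05)
60 L inner 232.6 R inner 192.0 mid 212.3 z 68.6 93.8
```

View pics/s18.png

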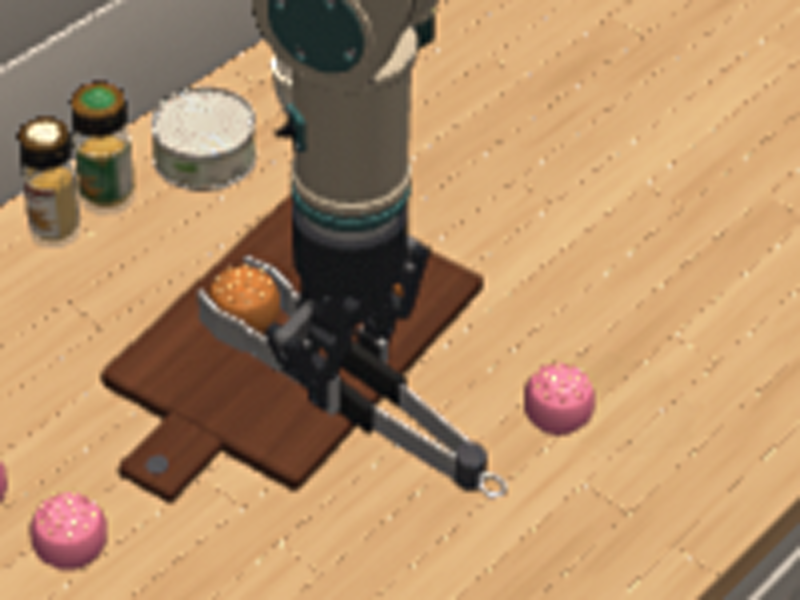

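View pics/w18.png

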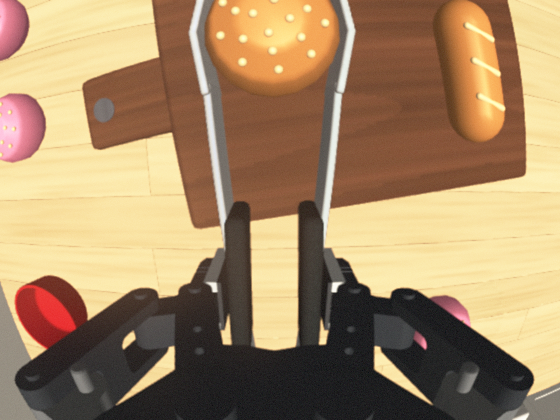

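The bun is up in the jaws. Raising another 56 mm.

play_rows([
  {"slide":[0,0,-10],"turn":[0,0,0],"hand":30},
  {"slide":[0,0,-16],"turn":[0,0,0],"hand":30},
  {"slide":[0,0,-16],"turn":[0,0,0],"hand":30},
  {"slide":[0,0,-10],"turn":[0,0,0],"hand":30},
  {"slide":[0,0,-4],"turn":[0,0,0],"hand":30},
])

```text
clock: 15.42
eef_pos: [460.9, 212.9, 86.9]
tool_rot: [-3.14, 0.001, -1.587]
force: [1.2, -0.8, -1.1]
width: 39.2
```

play_rows([
  {"slide":[0,0,0],"turn":[0,0,0],"hand":30},
  {"slide":[0,0,0],"turn":[0,0,0],"hand":30},
  {"slide":[0,0,0],"turn":[0,0,0],"hand":30},
  {"slide":[0,0,0],"turn":[0,0,0],"hand":30},
  {"slide":[0,0,0],"turn":[0,0,0],"hand":30},
])

```text
clock: 16.05
eef_pos: [460.5, 212.6, 85.7]
tool_rot: [3.141, -0.0, -1.587]
force: [-0.4, 0.5, -0.8]
width: 39.4
```

Run:
```python
from h import *
s=read_state();print(s['eef_pos'],s['width'],abs(s['qd']).max())
c=calibration("wrist");im,d=get_image("wrist");W=wpts(c,d);hsv=cv2.cvtColor(im,cv2.COLOR_BGR2HSV)
e=s['eef_pos'];m=(d>0)&(hsv[...,1]>110)&(hsv[...,2]>110)&(W[...,2]>110)&(W[...,0]>e[0]+60);Q=W[m];print('bun wrist',len(Q),Q.min(0).round(),Q.max(0).round())
im,d=get_image("scene");W=pts("scene",d);hsv=cv2.cvtColor(im,cv2.COLOR_BGR2HSV)
m=(d>0)&(hsv[...,1]>110)&(hsv[...,2]>90)&(W[...,2]>100)&(W[...,2]<200)&(abs(W[...,0]-562)<40)&(abs(W[...,1]-212)<40);Q=W[m];print('bun scene',len(Q),Q.min(0).round(),Q.max(0).round())
m=(d>0)&(W[...,2]>30)&(W[...,2]<70)&(abs(W[...,0]-562)<60)&(abs(W[...,1]-93)<30)&(hsv[...,1]>100);Q=W[m];print('roll',len(Q),Q.min(0).round() if len(Q) else '',Q.max(0).round() if len(Q) else '')
cv2.imwrite("pics/s19.png",cv2.resize(im[100:300,150:417],None,fx=3,fy=3,interpolation=cv2.INTER_CUBIC))
```

```text
[460.46568619 212.55629436  85.66720168] 39.354919982031696 0.001284110157383194
bun wrist 10233 [534. 186. 121.] [576. 237. 162.]
bun scene 206 [533. 184. 132.] [586. 235. 167.]
roll 32 [517.  74.  36.] [552. 109.  55.]
```

View pics/s19.png

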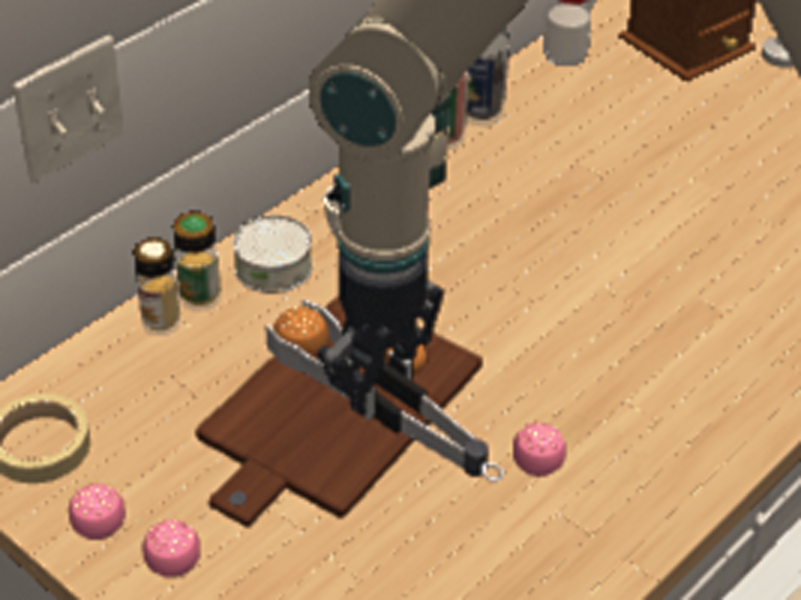

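Bun top at z ≈ 162, so its underside is about 102 mm above the board, and the arm is still. Handing in.

Run:
```python
from cell import *
print(finish_job());print(read_state()['width'],read_state()['eef_pos'])
```

```text
the job is handed in; nothing more can be done
None
the job is handed in; nothing more can be done
```

I picked up the tongs by their grips, closed them on the round bun and lifted it. I handed in at about 16 s with the bun still held in the jaws. No verdict is reported, so this rests on my own last checks.

**Last checks:**
- **Height:** the bun's top was at z ≈ 162 mm, so its underside was about 102 mm above the board top. The bun was still over the spot on the board where it had stood.
- **Hold:** the fingers stopped at 39.3 mm on the grips (about 40 mm expected). The arm was still, and the gripper stayed about 10 cm from the bun.
- **Surroundings:** the roll was partly hidden by the arm, but its visible part was where it had been. The dish looked unmoved in the last scene picture. The mug was hidden there; it stood where it had been in the last top view, before the final descent.

**What disagreed:**
- **Tool position:** the reported TCP turned out to be about 42 mm beyond the real fingertips. My first grasp therefore closed on air above the tongs, without moving them. Wrist depth and the scene camera agreed on the true tip height, and I used that from then on.
- **Early wrist measurement:** I discarded one because its calibration and picture were taken at different moments while the arm was still moving.

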